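# Set the signal source to square wave and trigger it

### The job

Set the signal source to square wave: with the outside of the fingertips, push the upright tab of its rotary selector around until the pointer rests at the middle of the square mark, and only then press the round trigger button right down and let it come back up. Nothing is to be grasped or picked up: push the selector without forcing it, do not press the button while the selector points anywhere else, and leave the loose things on and around the instrument where they are.

Things in the scene. Friction and masses are not known exactly. Their poses are not given: they have to be found in the camera images.
- unit: Signal source: a fixed cream box 260 x 280 mm, 75 mm high, its level top an aluminium panel. Origin at the centre of its underside; its x axis points to the back of the panel, z up. Brass sockets stick out 14 mm from its front face at half height.
- axis (a point): On the selector's vertical axis, at the height of the disc's upper face, 94 mm above the table. The selector is a grey disc 96 mm across in the middle of the panel, with a black hub 40 mm across standing 4 mm higher. x axis: from the selector to the trigger button (the back of the panel); z up.
- selector (a joint): Selector angle in rad, positive counter-clockwise from above; at 0 the tab and pointer point along -x of axis. The four marks lie at -1.047, -0.349, 0.349 and 1.047 rad. It starts near -0.349 (-0.50 to -0.20). It turns stiffly, with about 2 to 4 N at the tab, has no clicks and stays exactly where it is left. End stops at -1.3 and 1.3.
- tab_top (a point): Centre of the top of the tab, 53 mm from the axis: a black upright paddle on the disc, 10 mm thick (along its motion), 30 mm long radially (38 to 68 mm from the axis), top 130 mm above the table, 36 mm above the disc. x axis: from tab to axis; push its flat sides along +y or -y of this point. Under it a pointer nose at disc height reaches 84 mm from the axis.
- pointer (a point): Where the pointer points: a point in the air, just above the panel, 100 mm from the axis straight out past the tab and nose (turns with the selector). It lies over the centre of a mark when the selector is set to that mark.
- mark_square: The square mark: black solid square plate, 30 x 30 mm, 4 mm thick, fixed on the panel 100 mm from the selector's axis at one of the selector angles -1.047, 0.349 or 1.047 rad (which one varies). Origin at the centre of its underside.
- mark_ring: The ring mark (sine): flat black ring, 32 mm across with an 18 mm hole, 4 mm thick, at another of those three angles. Origin at the centre of its underside.
- mark_bar: The bar mark (steady level): black bar 8 x 36 mm, 4 mm thick, at another of those three angles. Origin at the centre of its underside.
- mark_dot: The standby mark: small black dot, 10 mm across, 4 mm thick, always at selector angle -0.349, near which the selector starts. Origin at the centre of its underside.
- trigger_top (a point): Centre of the top of the trigger button: a white round push button, 26 mm across, in a black housing on the panel behind the selector, 92 mm from the axis. Pressed straight down; springs back up.
- trigger (a joint): Travel of the trigger button in m: 0 when up, 0.006 fully down (about 4 N).
- adapter: Loose brass and steel coaxial adapter, 20 mm across, 30 mm high, standing on the panel's back left corner. Origin at the centre of its underside. Not to be disturbed.
- terminator: Loose steel and brass terminator, 22 mm across, 24 mm high, standing on the panel's back right corner. Origin at the centre of its underside. Not to be disturbed.
- spool: Loose grey solder spool, 56 mm across, 40 mm high, standing to the left of the box. Origin at the centre of its underside. Not to be disturbed.
- module: Loose aluminium module, 94 x 50 x 28 mm with its brass end sockets, to the right of the box. Origin at the centre of its underside. Not to be disturbed.
- meter: Loose grey hand meter lying flat, 150 x 80 mm, 44 mm high with its knob, to the right of the box. Origin at the centre of its underside. Not to be disturbed.
- jar: Loose clear jar with black cap, 44 mm across, 65 mm high, to the left of the box. Origin at the centre of its underside. Not to be disturbed.
- driver: Loose screwdriver with a black handle lying on the table behind the box, along its back edge. Origin under its middle. Not to be disturbed.

How it is judged:
By the outcome, as a careful person would: the job done as asked, in the order asked, and still so for the second after the job is handed in, with the robot touching nothing.
It also fails if it takes over 42 s, if anything falls off the work surface, if the arm or the gripper's body presses on something with over 40 N, if the wrist force passes 120 N, or if a joint passes its speed limit or range.

### The arm

A 6-joint arm with a two-finger parallel gripper is mounted at the origin on the work surface. World frame = base frame: x ahead of the robot, y to its left, z up, the work surface at z = 0. Lengths are in mm, angles in rad, forces in N, time in s.
With the tool pointing down it reaches from about 275 to 750 mm from the base axis. Payload 10.2 kg.
Tool frame: the origin (TCP) lies at the very end of the fingers, on their centre line; the grasp point (between the pads) lies 19 mm behind it; z points along the fingers, y is the direction in which the jaws open and shut (so a half turn about z gives the same grasp; the last joint's range is limited). The gripper opens to 85 mm and grips with 20 to 120 N. Pads are 22 mm wide; open, the fingers measure 114 mm over their backs; the gripper's body (76 mm by 85 mm) begins 54 mm behind the grasp point. The pads swing forward as they close: fully open they stand 13 mm farther back than shut.
Start: joints at [1.002, 0.313, 1.498, -0, 1.331, -0.223], TCP at [177.961, 493.924, 231.294] pointing down, gripper open.
Joint ranges: [-2.94, 2.94], [-0.97, 2.17], [0.19, 2.56], [-1.23, 4.37], [0.02, 3.11], [-2.88, 2.88]. Speed limits (rad/s): [2.39, 2.39, 3.01, 3.14, 3.14, 3.14].

### API

Orientations are given as a unit quaternion [w, x, y, z].
In Python, from rig import ctrl, eyes, order gives the robot as it stands.
- The arm moves only by the tool move_arm, never from a script. Its argument "deltas" is a list of rows, each a list of 6 numbers: the shift along the tool's x, y, z in cm, then the turn, a rotation vector about the tool's x, y, z in degrees. A call has exactly 10 rows; each row shifts and turns the commanded pose from where the row before left it, along the tool's axes as they then stand; what a row does not reach is not made up. A row lasts 1/10 s, in which the tool goes at most 50 mm and 8.59 degrees, less where a joint would pass 70% of its speed; a pose out of reach is approached as far as the arm can. A call is refused whole if a number of a shift passes 5 or a number of a turn 8.59, either way. A call with a gripper value outside its range is refused whole. "grip" is the finger opening in cm, from 0 to 8.54, set as the call begins (left out, the last holds). The fingers move at their own pace and stop on an object; "newtons" is the grip in N (left out, the last holds). Time passes only in rows, so rows that do not move let the fingers close, or fill a call up. It gives the time, the measured TCP pose, the force and the opening at its end, in the units of the state.
- ctrl.sense(): the state, without advancing time (a new reading comes with each control period).
- eyes.capture(name): name is "scene" or "top" or "wrist"; returns the picture (384x512x3 uint8, blue, green, red); there is no depth.
- eyes.camera_params(name): a dict with "K" (3x3 intrinsics, pixels), "camera_from_world" (4x4, takes a point from world to camera coordinates). Camera axes: x right, y down, z forward; pixel columns grow to the right and rows downward; lengths in mm; the calibration is good to about 2 mm. The wrist camera is an equidistant fisheye: a pixel r from the principal point sees the ray r / f radians off the axis. A picture is of the moment at which its call begins: read the wrist's pose just before it. camera_params takes no time and is no camera call; for the wrist camera it gives the pose at the moment of the call.
- order.finish_job(): hands the job in, once; it reports no verdict.
The state is a dict: "time_s": time; "joints": joint angles; "dq": joint speeds; "tau": joint torques, N m; "eef_pos": TCP position; "ee_rot": TCP orientation; "force": force on the tool from outside, world axes, zero at the start; "wrist_torque": the same for the moment, N m; "grip_width": opening from 0.0 (shut) to 1.0 (fully open).
Only numpy, scipy, OpenCV 4.12 (cv2) and the standard library are available. Lean on these libraries where they do the work, as an engineer would, in place of code of your own. Each camera call takes 0.05 s, during which the arm holds its last target.

## Working session

There is one attempt and no reset: what is moved stays moved. The work goes in short steps, Python scripts to look and compute and a tool call to move; the robot and the scene stay as the last step left them, time stands still between calls to the robot, and variables do not carry over. Pictures are saved under pics/ and viewed, and the job is handed in when it is done.

Besides the shell and the picture viewer there is one more tool, called after "Request:" as name(argument=value, ...) on one line, values as JSON. move_arm: Moves the arm, as the interface text tells. Its arguments: {"type":"object","properties":{"deltas":{"type":"array"},"grip":{"type":"number"},"newtons":{"type":"number"}},"required":["deltas"]}

```bash
ls; mkdir -p pics; python3 - <<'E'
from rig import ctrl, eyes, order
import cv2
print(ctrl.sense())
for n in("scene","top"):
    p=eyes.camera_params(n); print(n,p)
    cv2.imwrite(f"pics/{n}0.png",eyes.capture(n))
E
```

```text
pics
{'time_s': 0.0, 'joints': array([ 1.00160611e+00,  3.13488040e-01,  1.49845201e+00,  2.17766751e-05,
        1.33099208e+00, -2.23357772e-01]), 'dq': array([-1.81719169e-05, -1.78950080e-03, -1.62703484e-04,  1.87625362e-03,
       -4.05355618e-04, -1.04174690e-03]), 'tau': array([-1.60439591e-03, -4.12270617e+01, -2.59728760e+01, -2.91892275e-04,
        4.42102042e-03,  2.53130423e-05]), 'eef_pos': array([177.80705891, 493.69873156, 230.70999126]), 'ee_rot': array([-2.68263205e-04,  1.72058325e-01,  9.85086536e-01, -6.13754498e-04]), 'force': array([ 3.28267985e-04, -3.88524791e-01,  3.24224651e-01]), 'wrist_torque': array([-0.02687092, -0.01426542, -0.00830121]), 'grip_width': 0.9999032098508304}
scene {'K': array([[377.86271695,   0.        , 257.64165184],
       [  0.        , 377.86271695, 190.40421108],
       [  0.        ,   0.        ,   1.        ]]), 'camera_from_world': array([[-6.59357735e-03,  9.99978249e-01,  1.63531456e-04,
        -2.98993636e+01],
       [ 8.54540411e-01,  5.71953332e-03, -5.19353418e-01,
        -4.41298551e+02],
       [-5.19343057e-01, -3.28465270e-03, -8.54559536e-01,
         1.09009418e+03],
       [ 0.00000000e+00,  0.00000000e+00,  0.00000000e+00,
         1.00000000e+00]])}
top {'K': array([[358.88844005,   0.        , 253.03292297],
       [  0.        , 358.88844005, 185.93046221],
       [  0.        ,   0.        ,   1.        ]]), 'camera_from_world': array([[ 1.58786397e-02, -9.99865574e-01, -4.08698575e-03,
         2.10395380e+01],
       [-9.96972891e-01, -1.55212930e-02, -7.61849368e-02,
         5.57759203e+02],
       [ 7.61112603e-02,  5.28432716e-03, -9.97085328e-01,
         9.28611917e+02],
       [ 0.00000000e+00,  0.00000000e+00,  0.00000000e+00,
         1.00000000e+00]])}
```

View pics/scene0.png

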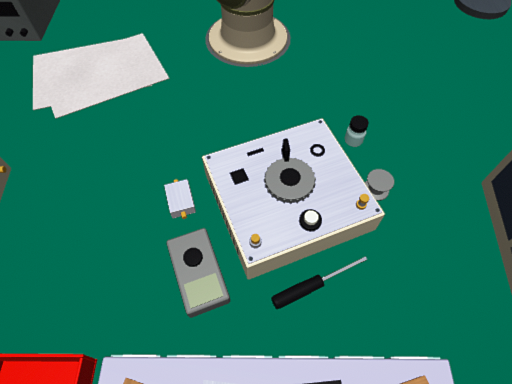

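View pics/top0.png

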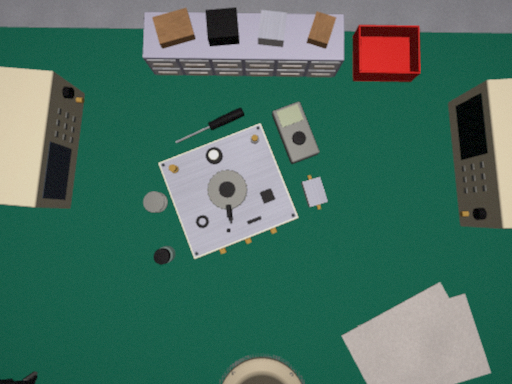

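```bash
cat > h.py <<'E'
import numpy as np, cv2
from rig import ctrl, eyes, order
def ray(n,uv,z,P=None):
    P=P or eyes.camera_params(n); K=P["K"];T=P["camera_from_world"]
    d=T[:3,:3].T@np.linalg.solve(K,[uv[0],uv[1],1]); o=-T[:3,:3].T@T[:3,3]
    return (o+d*(z-o[2])/d[2])[:2]
def proj(n,X):
    P=eyes.camera_params(n);c=P["camera_from_world"]@[*X,1];p=P["K"]@c[:3];return p[:2]/p[2]
E
python3 - <<'E'
from h import *
for n,(x0,y0,x1,y1) in dict(scene=(195,110,395,285),top=(140,100,340,275)).items():
    im=cv2.imread(f"pics/{n}0.png")[y0:y1,x0:x1]
    cv2.imwrite(f"pics/{n}0z.png",cv2.resize(im,None,fx=4,fy=3.4 if 0 else 3.4,interpolation=cv2.INTER_CUBIC))
    full=cv2.imread(f"pics/{n}0.png"); g=full.max(2); m=((g<45)*255).astype(np.uint8)
    k,l,s,c=cv2.connectedComponentsWithStats(m)
    for i in range(1,k):
        if s[i][4]>=4 and x0<c[i][0]<x1 and y0<c[i][1]<y1: print(n,s[i],c[i].round(1),"z79",ray(n,c[i],79).round(1))
    # corners of panel
E
```

```text
scene [350 116  18  17 247] [358.5 123.7] z79 [393.9 250.7]
scene [282 139   8  22 123] [285.5 150. ] z79 [466.3  90.5]
scene [311 145  13  11  57] [317.  150.1] z79 [465.9 155.5]
scene [248 149  15   6  36] [255.  151.4] z79 [470.3  27.5]
scene [231 169  17  15 160] [238.8 176. ] z79 [531.   -3.8]
scene [280 169  20  17 260] [289.8 176.6] z79 [531.9  96.8]
scene [369 186   3   3   5] [369.8 187.2] z79 [555.5 251.2]
scene [300 210  21  21 166] [309.4 222.9] z79 [633.4 129.1]
top [209 108  35  22 310] [226.1 118.5] z79 [722.5 100.2]
top [293 138   2   4   4] [293.2 139.5] z79 [671.4 -69.6]
top [228 205   4  13  23] [229.8 212.2] z79 [487.   85.9]
top [227 206   2   7   7] [227.1 209. ] z79 [494.7  92.6]
top [197 223   5   4   5] [199.  224.8] z79 [454.7 161.2]
top [154 249  16  15 184] [161.6 256. ] z79 [377.3 250.9]
```

View pics/scene0z.png

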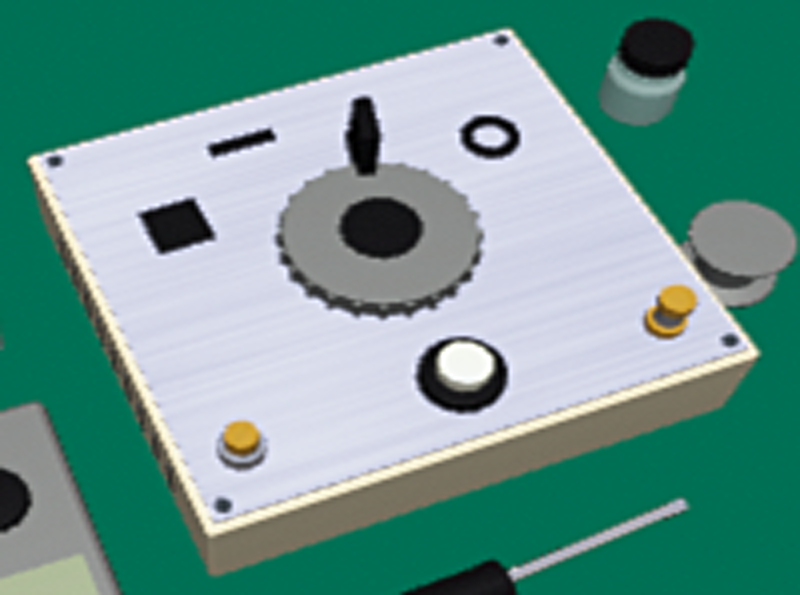

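View pics/top0z.png

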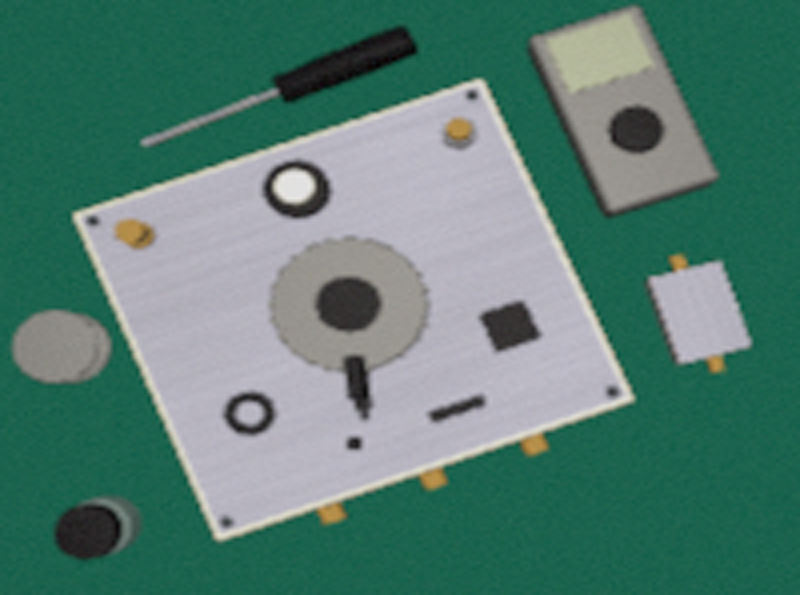

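```bash
python3 - <<'E'
from h import *
im=cv2.imread("pics/top0.png");m=((im.max(2)<85)*255).astype(np.uint8)
k,l,s,c=cv2.connectedComponentsWithStats(m)
for i in range(1,k):
    if s[i][4]>=4 and 140<c[i][0]<300 and 120<c[i][1]<275: print(s[i],c[i].round(1),"z79",ray("top",c[i],79).round(1))
def cen(n,x0,y0,x1,y1,w=True):
    a=cv2.imread(f"pics/{n}0.png")[y0:y1,x0:x1].astype(float).min(2)
    t=(200-a).clip(0) ; t[t<60]=0
    yy,xx=np.mgrid[y0:y1,x0:x1]; return (t*xx).sum()/t.sum(),(t*yy).sum()/t.sum()
R={}
for n,b in dict(top=dict(sq=(258,186,278,207),bar=(245,213,263,226),ring=(194,213,212,231),dot=(224,226,233,234)),
 scene=dict(sq=(228,164,250,188),bar=(245,146,265,158),ring=(308,142,327,159))).items():
    for q,v in b.items():
        R[n,q]=ray(n,cen(n,*v),78.5); print(n,q,np.round(cen(n,*v),1),R[n,q].round(1))
R["scene","hub"]=ray("scene",(289.8,176.6),98)
def hub(n,x0,y0,x1,y1):
    a=cv2.imread(f"pics/{n}0.png")[y0:y1,x0:x1].astype(float).max(2); mm=a<85
    yy,xx=np.nonzero(mm); return xx.mean()+x0,yy.mean()+y0
R["top","hub"]=ray("top",hub("top",217,179,238,199),98)
R["scene","hub"]=ray("scene",hub("scene",279,167,302,187),98)
for n in("top","scene"):
    im=cv2.imread(f"pics/{n}0.png"); mm=((im.min(2)>(215 if n=="scene" else 205))*255).astype(np.uint8)
    bx=dict(top=(206,147,223,163),scene=(303,209,320,224))[n]
    sub=mm[bx[1]:bx[3],bx[0]:bx[2]]; yy,xx=np.nonzero(im.min(2)[bx[1]:bx[3],bx[0]:bx[2]]>150)
    print(n,"btn px",xx.mean()+bx[0],yy.mean()+bx[1],len(xx))
    for z in(95,100): R[n,"btn%d"%z]=ray(n,(xx.mean()+bx[0],yy.mean()+bx[1]),z); print(n,"btn",z,R[n,"btn%d"%z].round(1))
ang=dict(sq=1.047,bar=.349,ring=-1.047,dot=-.349)
for n in("top","scene"):
    A=[];B=[]
    for q in list(ang)+["hub"]:
        if (n,q) in R:
            A.append((0,0) if q=="hub" else (-100*np.cos(ang[q]),-100*np.sin(ang[q])));B.append(R[n,q])
    A=np.array(A);B=np.array(B);a=A-A.mean(0);b=B-B.mean(0)
    th=np.arctan2((a[:,0]*b[:,1]-a[:,1]*b[:,0]).sum(),(a*b).sum()); Rm=np.array([[np.cos(th),-np.sin(th)],[np.sin(th),np.cos(th)]])
    t=B.mean(0)-Rm@A.mean(0); print(n,"yaw",th,"axis",t.round(1),"hub",R[n,"hub"].round(1),"res",(B-A@Rm.T-t).round(1).tolist(),"btn exp",(t+Rm@[92,0]).round(1))
E
```

```text
[272 113  46  51 156] [288.  143.9] z79 [659.9 -56.4]
[292 131  14  14 137] [298.6 137.8] z79 [675.9 -82.9]
[206 148  16  16 100] [214.4 156.2] z79 [626.  127.5]
[219 182  16  15 190] [226.6 189. ] z79 [544.2  95.2]
[261 189  13  14 124] [266.9 195.5] z79 [529.7  -5.3]
[226 205   6  18  72] [229.  212.1] z79 [487.2  87.9]
[196 216  12  12  58] [202.  221.1] z79 [464.1 154. ]
[248 217  13   6  30] [253.7 219.7] z79 [469.3  26.4]
[227 229   3   3   8] [228.1 230.1] z79 [442.8  89.1]
[153 248  18  17 237] [161.3 255.9] z79 [377.3 251.7]
top sq [267.  195.4] [529.9  -5.5]
top bar [253.7 219.7] [469.4  26.5]
top ring [201.9 221.1] [463.9 154.3]
top dot [228.3 229.8] [443.5  88.7]
scene sq [238.8 176. ] [530.8  -3.8]
scene bar [255.  151.4] [469.9  27.6]
scene ring [317.1 149.8] [465.  155.9]
top btn px 213.74576271186442 153.6864406779661 118
top btn 95 [629.7 127.3]
top btn 100 [628.9 126.7]
scene btn px 311.25 215.6315789473684 152
scene btn 95 [626.6 130.9]
scene btn 100 [629.2 130.1]
top yaw 0.39297711489540443 axis [543.1  93.6] hub [543.   93.7] res [[-0.2, 0.1], [-0.0, 0.5], [0.1, -0.1], [0.3, -0.5], [-0.2, 0.1]] btn exp [628.1 128.8]
scene yaw 0.3900949183699398 axis [544.2  95. ] hub [544.5  95.1] res [[0.0, 0.3], [-0.3, -0.1], [-0.0, -0.2], [0.3, 0.1]] btn exp [629.3 130. ]
```

```bash
cat >> h.py <<'E'
AX=np.array([543.6,94.3]);YAW=.3915
def sang(p,ax=AX):
    d=np.array(p)-ax; s=np.arctan2(d[1],d[0])-YAW-np.pi; return (s+np.pi)%(2*np.pi)-np.pi, np.hypot(*d)
def tooldelta(st,target,psi):
    """translation in tool frame (cm) & yaw turn about tool z (deg) to reach target, tool x at world yaw psi(deg)"""
    from scipy.spatial.transform import Rotation as Ro
    w,x,y,z=st["ee_rot"]; R=Ro.from_quat([x,y,z,w])
    G=np.array([[np.cos(np.radians(psi)),np.sin(np.radians(psi)),0],[np.sin(np.radians(psi)),-np.cos(np.radians(psi)),0],[0,0,-1]]).T
    c,s=np.cos(np.radians(psi)),np.sin(np.radians(psi))
    G=np.array([[c,s,0],[s,-c,0],[0,0,-1.]])
    return R.inv().apply(np.array(target)-st["eef_pos"])/10,(R.inv()*Ro.from_matrix(G)).as_rotvec(degrees=True)
E
python3 - <<'E'
from h import *
print(sang(ray("scene",(285.7,139.5),130),(544.2,95.)),sang(ray("top",(231.2,222),92),(543.1,93.6)))
for q,n in(((229,205),"top"),): pass
s=-.27
for s in(-.2,-.27,-.35):
  ph=YAW+np.pi+s; 
  for off in(16,26):
    p=AX+53*np.array([np.cos(ph),np.sin(ph)])-off*np.array([-np.sin(ph),np.cos(ph)])
    print(s,off,p.round(1),"psi",np.degrees(ph)-90)
st=ctrl.sense()
ph=YAW+np.pi-.27;p=AX+53*np.array([np.cos(ph),np.sin(ph)])-32*np.array([-np.sin(ph),np.cos(ph)])
print(p,tooldelta(st,[*p,190],np.degrees(ph)-90))
E
```

```text
(np.float64(-0.27112460854841025), np.float64(64.83457002396008)) (np.float64(-0.23645889112540086), np.float64(80.8723115979648))
-0.2 16 [488.5  99.9] psi 100.97214177675525
-0.2 26 [486.6 109.7] psi 100.97214177675525
-0.27 16 [489.1 103.8] psi 96.9614372108395
-0.27 26 [487.8 113.7] psi 96.9614372108395
-0.35 16 [490.  108.1] psi 92.37777484979293
-0.35 26 [489.6 118.1] psi 92.37777484979293
[487.11227749 119.64042632] (array([-41.77624792, -24.70702745,   4.09820846]), array([-6.62818803e-02,  2.34704630e-02,  6.32278448e+01]))
```

Request:
move_arm(deltas=[[-2,-1.2,0,0,0,0],[-3.5,-2.05,0.1,0,0,0],[-3.5,-2.05,0.1,0,0,0],[-3.5,-2.05,0.1,0,0,0],[-3.5,-2.05,0.1,0,0,0],[-3.5,-2.05,0.1,0,0,0],[-3.5,-2.05,0.1,0,0,0],[-3.5,-2.05,0.1,0,0,0],[-3.5,-2.05,0.1,0,0,0],[-3.5,-2.05,0.1,0,0,0]], grip=0)

```text
time_s: 1.1
eef_pos: [427.2, 194.0, 222.1]
ee_rot: [-0.0, 0.172, 0.985, -0.0]
force: [0.2, 1.5, -0.0]
grip_width: 0.001
```

Request:
move_arm(deltas=[[-3,-1.8,0,0,0,0],[-3,-1.8,0,0,0,0],[-2,-1.2,0,0,0,0],[0,0,0,0,0,8],[0,0,0,0,0,8],[0,0,0,0,0,8],[0,0,0,0,0,8],[0,0,0,0,0,8],[0,0,0,0,0,8],[0,0,0,0,0,8]])

```text
time_s: 2.1
eef_pos: [485.3, 123.2, 222.0]
ee_rot: [-0.0, 0.617, 0.787, -0.0]
force: [0.7, 0.4, 0.1]
grip_width: -0.002
```

```bash
python3 - <<'E'
from h import *
st=ctrl.sense();print(st["time_s"],st["eef_pos"],st["joints"],st["grip_width"])
ph=YAW+np.pi-.26;p=AX+53*np.array([np.cos(ph),np.sin(ph)])-32*np.array([-np.sin(ph),np.cos(ph)])
print(p,tooldelta(st,[*p,150],np.degrees(ph)-90))
E
```

```text
2.1 [485.34724207 123.23734468 221.96223436] [ 1.42465322e-02  2.67500035e-01  1.58328472e+00  4.30185990e-05
  1.29159254e+00 -2.27556369e-01] -0.00222752484466939
[486.86170182 119.0742915 ] (array([-0.44202145,  0.05279324,  7.19608975]), array([-0.04390563, -0.01005139,  6.31921019]))
```

Request:
move_arm(deltas=[[-0.4,0,0,0,0,6.5],[0,0,2,0,0,0],[0,0,2,0,0,0],[0,0,2,0,0,0],[0,0,2,0,0,0],[0,0,1.5,0,0,0],[0,0,1,0,0,0],[0,0,0.5,0,0,0],[0,0,0.4,0,0,0],[0,0,0,0,0,0]])

```text
time_s: 3.1
eef_pos: [486.5, 119.4, 108.3]
ee_rot: [-0.0, 0.658, 0.753, -0.0]
force: [-0.6, 0.1, 0.7]
grip_width: 0.001
```

```bash
python3 - <<'E'
from h import *
ims=[]
for n in("scene","top","wrist"):
    im=eyes.capture(n); cv2.imwrite(f"pics/{n}1.png",im)
    if n!="wrist":
        x0,y0=(230,110) if n=="scene" else (180,150)
        ims.append(cv2.resize(im[y0:y0+110,x0:x0+100],(400,440),interpolation=cv2.INTER_CUBIC))
cv2.imwrite("pics/c1.png",np.hstack(ims))
st=ctrl.sense();print(st["time_s"],st["eef_pos"],st["force"])
E
```

```text
3.25 [486.78411387 119.38706375 108.80259032] [-0.588015    0.48455636  0.47696943]
```

View pics/c1.png

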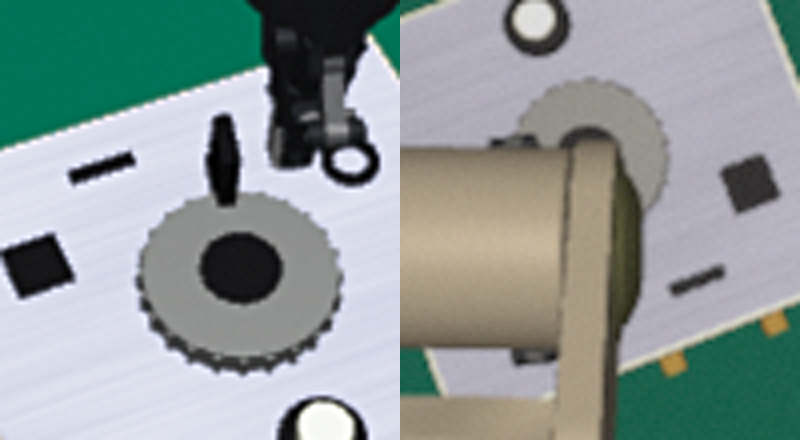

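View pics/wrist1.png

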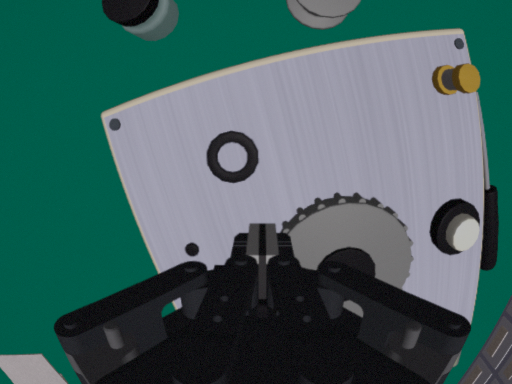

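Request:
move_arm(deltas=[[-0.5,0,0,0,0,0],[-0.5,0,0,0,0,0],[-0.3,0,0,0,0,0],[-0.3,0,0,0,0,0],[-0.47,-0.12,0,0,0,-5],[-0.47,-0.12,0,0,0,-5],[-0.47,-0.12,0,0,0,-5],[-0.47,-0.12,0,0,0,-5],[0,0,0,0,0,0],[0,0,0,0,0,0]])

```text
time_s: 4.25
eef_pos: [488.9, 84.1, 108.3]
ee_rot: [0.0, 0.518, 0.855, -0.0]
force: [-0.4, -0.4, -0.2]
grip_width: 0.002
```

```bash
cat >> h.py <<'E'
def toolinfo():
    st=ctrl.sense(); w,x,y,z=st["ee_rot"]; psi=np.degrees(2*np.arctan2(y,x))
    ph=np.radians(psi+90); d=st["eef_pos"][:2]-AX
    rad=d@[np.cos(ph),np.sin(ph)]; tan=d@[-np.sin(ph),np.cos(ph)]
    s=(ph-YAW-np.pi+np.pi)%(2*np.pi)-np.pi
    print("t",round(st["time_s"],2),"eef",st["eef_pos"].round(1),"psi",psi.round(1),"rad",rad.round(1),"tan",tan.round(1),"s_tool",round(s,3),"F",st["force"].round(1))
def crop(tag):
    ims=[]
    for n in("scene","top"):
        im=eyes.capture(n); cv2.imwrite(f"pics/{n}{tag}.png",im)
        x0,y0=(225,110) if n=="scene" else (180,150)
        ims.append(cv2.resize(im[y0:y0+110,x0:x0+100],(400,440),interpolation=cv2.INTER_CUBIC))
    cv2.imwrite(f"pics/c{tag}.png",np.hstack(ims))
E
python3 - <<'E'
from h import *
crop("2");toolinfo()
E
```

```text
t 4.35 eef [489.   84.2 108.3] psi 117.6 rad 53.1 tan -16.4 s_tool 0.09 F [-0.6 -0.6  0.6]
```

View pics/c2.png

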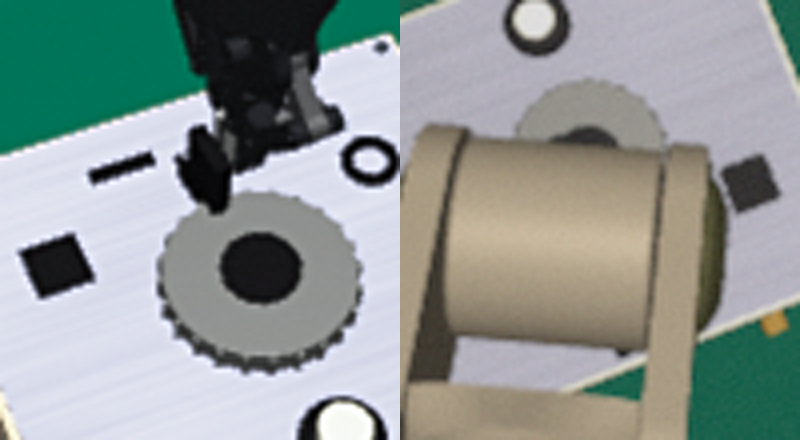

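Request:
move_arm(deltas=[[-0.47,-0.12,0,0,0,-5],[-0.47,-0.12,0,0,0,-5],[-0.47,-0.12,0,0,0,-5],[-0.47,-0.12,0,0,0,-5],[-0.47,-0.12,0,0,0,-5],[-0.47,-0.12,0,0,0,-5],[-0.47,-0.12,0,0,0,-5],[-0.47,-0.12,0,0,0,-5],[-0.19,-0.05,0,0,0,-2],[0,0,0,0,0,0]])

```text
time_s: 5.35
eef_pos: [510.0, 50.3, 108.2]
ee_rot: [-0.0, 0.177, 0.984, -0.0]
force: [-0.9, 0.5, 0.7]
grip_width: 0.003
```

```bash

python3 - <<'E'
from h import *
crop("3");toolinfo();print(ctrl.sense()["joints"])
E
```

```text
t 5.45 eef [510.   50.4 108.2] psi 159.6 rad 52.8 tan -16.2 s_tool 0.823 F [ 0.1 -0.1 -0.5]
[-1.30301843e-01  4.19563450e-01  1.69365539e+00 -9.81784634e-05
  1.02825694e+00 -1.34493679e+00]
```

View pics/c3.png

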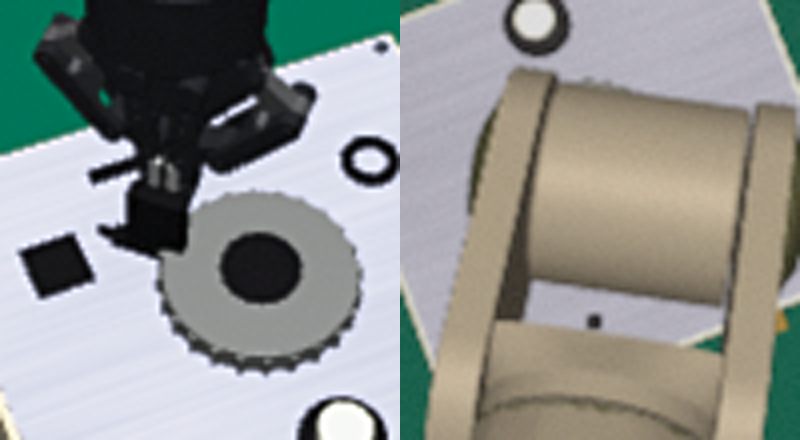

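```bash

python3 - <<'E'
from h import *
for q in((250,167.5),(249.3,167)):
  for z in(80,92): print(z,sang(ray("scene",q,z),(544.2,95.)))
im=cv2.imread("pics/scene3.png");cv2.imwrite("pics/c3z.png",cv2.resize(im[145:185,225:285],None,fx=12,fy=12,interpolation=cv2.INTER_CUBIC))
E
```

```text
80 (np.float64(0.775455458062936), np.float64(83.77264051922127))
92 (np.float64(0.8689516747114796), np.float64(80.53326928216977))
80 (np.float64(0.7690157284996264), np.float64(85.55701179927054))
92 (np.float64(0.8604239997014922), np.float64(82.22640414167485))
```

View pics/c3z.png

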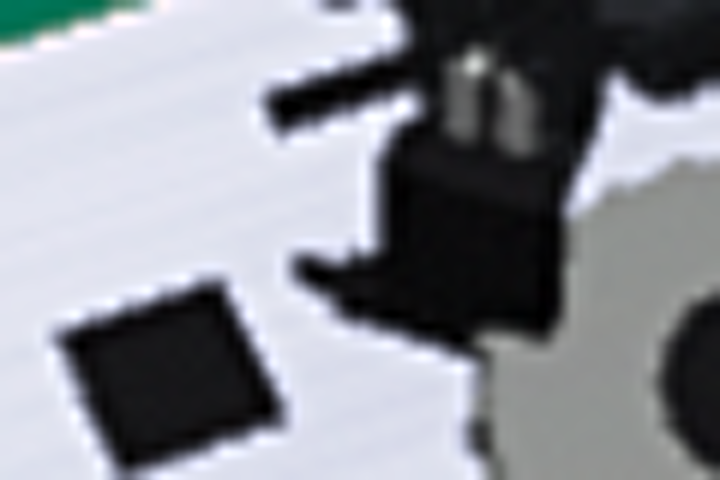

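Request:
move_arm(deltas=[[-0.28,-0.07,0,0,0,-3],[-0.28,-0.07,0,0,0,-3],[-0.28,-0.07,0,0,0,-3],[-0.18,-0.05,0,0,0,-2],[-0.09,-0.02,0,0,0,-1],[0,0,0,0,0,0],[0,0,0,0,0,0],[0.3,0,0,0,0,0],[0.5,0,0,0,0,0],[0,0,0,0,0,0]])

```text
time_s: 6.45
eef_pos: [511.5, 46.1, 108.4]
ee_rot: [0.0, 0.073, 0.997, 0.0]
force: [0.6, 0.3, -0.6]
grip_width: -0.0
```

```bash

python3 - <<'E'
from h import *
crop("4");toolinfo()
im=cv2.imread("pics/scene4.png");cv2.imwrite("pics/c4z.png",cv2.resize(im[145:195,225:285],None,fx=12,fy=12,interpolation=cv2.INTER_CUBIC))
E
```

```text
t 6.55 eef [512.   45.9 108.4] psi 171.7 rad 52.4 tan -24.3 s_tool 1.034 F [-0.  -0.2 -0.1]
```

View pics/c4z.png

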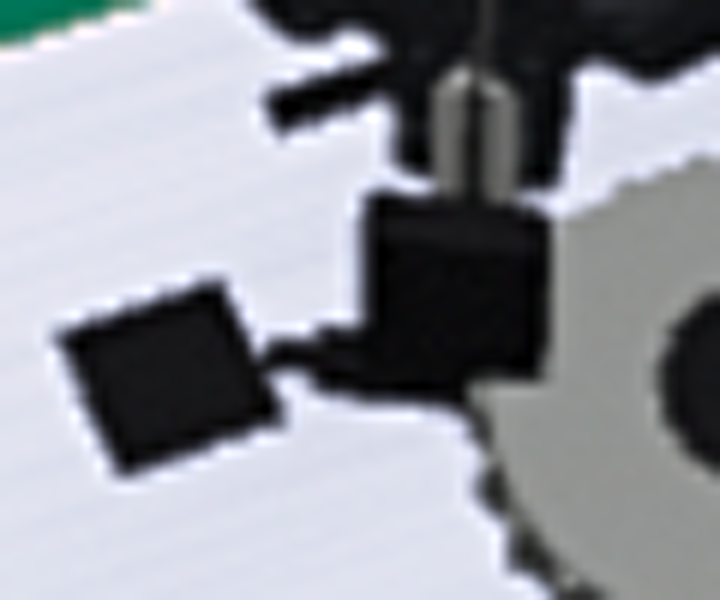

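Request:
move_arm(deltas=[[0.5,0,-1,0,0,0],[0.3,0,-2,0,0,0],[0,0,-2.5,0,0,0],[0,0,-2.5,0,0,0],[0,4,0,0,0,0],[0,4,0,0,0,0],[0,4,0,0,0,0],[0,4,0,0,0,0],[0,2,0,0,0,0],[0,0,0,0,0,0]])

```text
time_s: 7.55
eef_pos: [529.8, 227.3, 188.8]
ee_rot: [0.0, 0.071, 0.997, 0.0]
force: [0.3, 0.3, -0.4]
grip_width: 0.001
```

```bash

python3 - <<'E'
from h import *
toolinfo();ims=[]
for n in("scene","top","wrist"):
    im=eyes.capture(n); cv2.imwrite(f"pics/{n}5.png",im)
    x0,y0=(225,150) if n=="scene" else (222,175)
    if n!="wrist": ims.append(cv2.resize(im[y0:y0+45,x0:x0+60],(480,360),interpolation=cv2.INTER_CUBIC)[:,:400])
cv2.imwrite("pics/c5.png",np.hstack(ims))
E
```

```text
t 7.55 eef [529.8 227.3 188.8] psi 171.9 rad -129.7 tan -32.5 s_tool 1.037 F [ 0.3  0.3 -0.4]
```

View pics/c5.png

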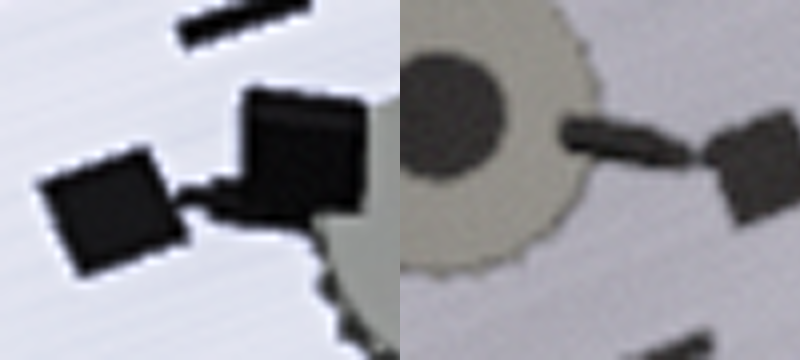

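View pics/wrist5.png

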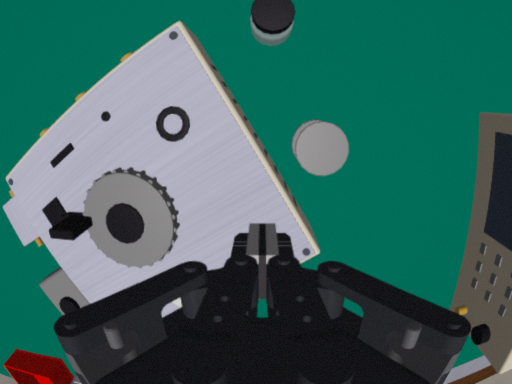

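```bash

python3 - <<'E'
from h import *
for z in(80,84,88,92):
  print(z,sang(ray("scene",(247.5,174.4),z),(544.2,95.)),sang(ray("top",(259.0,194.6),z),(543.1,93.6)))
# predicted projections for s=1.047 vs 1.0 of tab top centre, corners
for s in(.98,1.0,1.03,1.047):
  for n,ax in(("top",(543.1,93.6)),("scene",(544.2,95.))):
    ph=YAW+np.pi+s;u=np.array([np.cos(ph),np.sin(ph)]);v=np.array([-u[1],u[0]])
    print(s,n,[proj(n,[*(ax+r*u+t*v),130]).round(1).tolist() for r,t in((38,-5),(38,5),(68,5),(68,-5))],"nose",proj(n,[*(ax+84*u),92]).round(1))
for n in("scene","top"):
    im=cv2.imread(f"pics/{n}5.png");x0,y0,w,h=(240,155,36,26) if n=="scene" else (238,184,28,16)
    cv2.imwrite(f"pics/n5{n}.png",cv2.resize(im[y0:y0+h,x0:x0+w],None,fx=20,fy=20,interpolation=cv2.INTER_NEAREST))
E
```

```text
80 (np.float64(0.9823305189203158), np.float64(83.30667585158784)) (np.float64(1.0347409427335332), np.float64(80.06734967538618))
84 (np.float64(1.013636787520718), np.float64(82.6819718924324)) (np.float64(1.0320682687151201), np.float64(80.05137927115055))
88 (np.float64(1.0453880608694401), np.float64(82.13948901667078)) (np.float64(1.0293945471844417), np.float64(80.03598091465915))
92 (np.float64(1.0775286210784074), np.float64(81.68086545291943)) (np.float64(1.0267198157752153), np.float64(80.02115493614696))
0.98 top [[240.9, 193.6], [241.8, 189.4], [254.3, 192.1], [253.4, 196.3]] nose [260.3 196.4]
0.98 scene [[271.3, 161.3], [270.3, 165.7], [254.4, 162.9], [255.5, 158.7]] nose [247.  170.8]
1.0 top [[241.0, 193.3], [241.8, 189.1], [254.4, 191.6], [253.6, 195.8]] nose [260.4 195.8]
1.0 scene [[271.2, 161.7], [270.2, 166.0], [254.3, 163.5], [255.3, 159.2]] nose [246.9 171.5]
1.03 top [[241.2, 192.8], [241.9, 188.6], [254.5, 190.7], [253.8, 194.9]] nose [260.6 194.8]
1.03 scene [[271.0, 162.1], [270.2, 166.5], [254.2, 164.4], [255.0, 160.1]] nose [246.6 172.6]
1.047 top [[241.2, 192.5], [241.9, 188.3], [254.5, 190.2], [253.9, 194.4]] nose [260.7 194.2]
1.047 scene [[270.9, 162.4], [270.2, 166.8], [254.1, 164.9], [254.9, 160.6]] nose [246.5 173.2]
```

View pics/n5top.png

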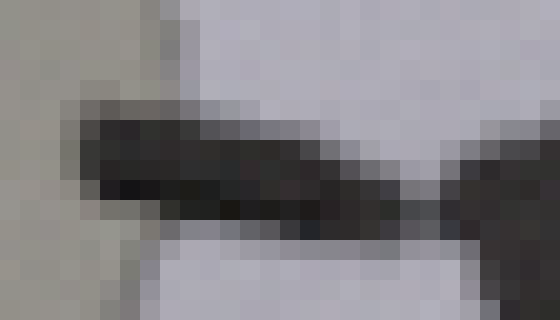

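View pics/n5scene.png

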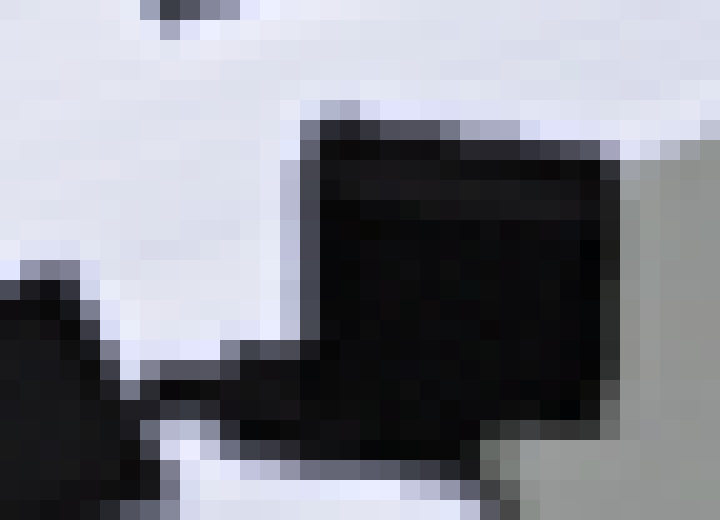

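```bash

python3 - <<'E'
from h import *
from scipy.optimize import brentq
im=cv2.imread("pics/scene5.png").astype(float).max(2)
def cross(n,cols,r0,r1,thr):
    im=cv2.imread(f"pics/{n}5.png").astype(float).max(2);o=[]
    for c in cols:
        a=im[r0:r1,c]
        for i in range(len(a)-1):
            if a[i]>=thr>a[i+1]: o.append((c,r0+i+(a[i]-thr)/(a[i]-a[i+1])));break
    return np.array(o)
e=cross("scene",range(257,270),156,170,115)
print(np.round(e[:,1],1)); k=np.polyfit(*e.T,1);print("slope",k)
ps=[ray("scene",(u,np.polyval(k,u)),130) for u in(256,270)]
d=ps[0]-ps[1];print("scene edge angle s",(np.arctan2(d[1],d[0])-YAW-np.pi)%(2*np.pi), "mid radius offset",)
u=d/np.hypot(*d);v=np.array([-u[1],u[0]]);print("offset of edge line from axis (expect -5)",v@(ps[0]-np.array((544.2,95.))))
e=cross("top",range(243,252),184,196,100);print(np.round(e[:,1],1));k=np.polyfit(*e.T,1)
ps=[ray("top",(u,np.polyval(k,u)),130) for u in(243,251)];d=ps[1]-ps[0];print("top edge s",(np.arctan2(d[1],d[0])-YAW-np.pi)%(2*np.pi))
u=d/np.hypot(*d);v=np.array([-u[1],u[0]]);print("offset (expect +5)",v@(ps[0]-np.array((543.1,93.6))))
# assume offset exact: angle from a mid point
for n,ax,p,t in(("top",(543.1,93.6),ray("top",(247,np.polyval(k,247)),130),5),):
    a,r=sang(p,ax);print("top mid-edge s",a-np.arcsin(t/r),r)
e=cross("scene",range(257,270),156,170,115);k=np.polyfit(*e.T,1)
a,r=sang(ray("scene",(263,np.polyval(k,263)),130),(544.2,95.));print("scene mid-edge s",a+np.arcsin(5/r),r)
E
```

```text
[160.5 160.7 160.8 160.9 160.9 161.2 161.5 161.5 161.5 161.7 161.7 161.8
 161.9]
slope [1.19118929e-01 1.29954351e+02]
scene edge angle s 1.0406384607007828 mid radius offset
offset of edge line from axis (expect -5) -5.1816771945757845
[188.9 189.1 189.1 189.  189.3 189.8 189.9 190.2 190.3]
top edge s 1.0019571415876287
offset (expect +5) 6.268172053250863
top mid-edge s 1.0272540974215272 50.448391982365095
scene mid-edge s 1.037202974457782 53.12702837694921
```

```bash

python3 - <<'E'
from h import *
print(tooldelta(ctrl.sense(),[628.7,129.4,120],171.9))
E
```

```text
(array([-11.13959361,  -7.96610271,   6.86984901]), array([-0.011075  ,  0.01211315, -0.23442932]))
```

Request:
move_arm(deltas=[[-2.2,-1.6,0,0,0,0],[-2.2,-1.6,0,0,0,0],[-2.2,-1.6,0,0,0,0],[-2.2,-1.6,0,0,0,0],[-2.34,-1.57,0,0,0,0],[0,0,2,0,0,0],[0,0,2,0,0,0],[0,0,1.9,0,0,0],[0,0,1,0,0,0],[0,0,0,0,0,0]])

```text
time_s: 8.7
eef_pos: [628.3, 129.2, 118.4]
ee_rot: [-0.001, 0.073, 0.997, -0.0]
force: [1.1, -0.4, 0.8]
grip_width: -0.002
```

```bash

python3 - <<'E'
from h import *
toolinfo();ims=[]
for n in("scene","top"):
    im=eyes.capture(n); cv2.imwrite(f"pics/{n}6.png",im)
    x0,y0=(260,150) if n=="scene" else (180,130)
    ims.append(cv2.resize(im[y0:y0+90,x0:x0+90],(400,400),interpolation=cv2.INTER_CUBIC))
cv2.imwrite("pics/c6.png",np.hstack(ims))
print(tooldelta(ctrl.sense(),[628.7,129.4,110],171.9)[0])
E
```

```text
t 8.7 eef [628.3 129.2 118.4] psi 171.6 rad -46.9 tan 78.7 s_tool 1.033 F [ 1.1 -0.4  0.8]
[ 0.04485565 -0.03594851  1.03394686]
```

View pics/c6.png

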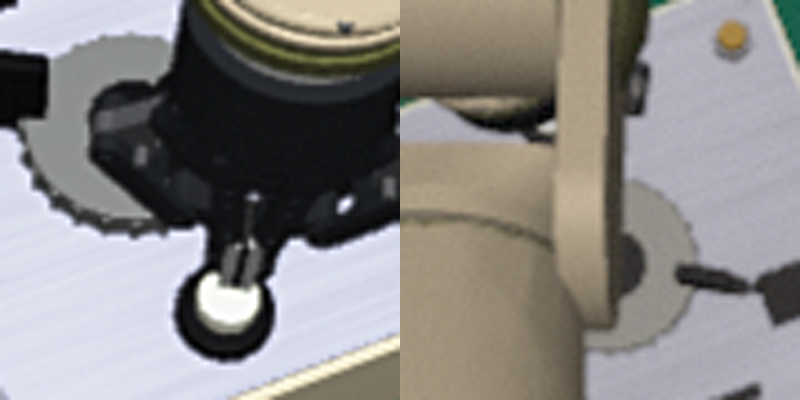

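Request:
move_arm(deltas=[[0,0,0.5,0,0,0],[0,0,0.3,0,0,0],[0,0,0.2,0,0,0],[0,0,0.2,0,0,0],[0,0,0.1,0,0,0],[0,0,0.1,0,0,0],[0,0,0.1,0,0,0],[0,0,0,0,0,0],[0,0,0,0,0,0],[0,0,0,0,0,0]])

```text
time_s: 9.8
eef_pos: [628.9, 130.1, 104.4]
ee_rot: [0.0, 0.072, 0.997, 0.0]
force: [1.1, -0.5, 0.0]
grip_width: -0.002
```

Request:
move_arm(deltas=[[0,0,0.1,0,0,0],[0,0,0.1,0,0,0],[0,0,0.1,0,0,0],[0,0,0.1,0,0,0],[0,0,0,0,0,0],[0,0,0,0,0,0],[0,0,0,0,0,0],[0,0,0,0,0,0],[0,0,0,0,0,0],[0,0,0,0,0,0]])

```text
time_s: 10.8
eef_pos: [628.8, 130.1, 100.3]
ee_rot: [0.0, 0.073, 0.997, 0.0]
force: [-0.2, -0.1, -0.3]
grip_width: 0.001
```

Request:
move_arm(deltas=[[0,0,0.1,0,0,0],[0,0,0.1,0,0,0],[0,0,0.1,0,0,0],[0,0,0,0,0,0],[0,0,0,0,0,0],[0,0,0,0,0,0],[0,0,0,0,0,0],[0,0,0,0,0,0],[0,0,0,0,0,0],[0,0,0,0,0,0]])

```text
time_s: 11.8
eef_pos: [628.8, 130.1, 97.3]
ee_rot: [0.0, 0.072, 0.997, 0.0]
force: [-0.5, -0.8, -0.8]
grip_width: 0.001
```

```bash

python3 - <<'E'
from h import *
toolinfo()
im=eyes.capture("scene"); cv2.imwrite("pics/c7.png",cv2.resize(im[190:240,280:340],None,fx=10,fy=10,interpolation=cv2.INTER_CUBIC))
E
```

```text
t 11.8 eef [628.8 130.1  97.3] psi 171.7 rad -47.8 tan 79.2 s_tool 1.034 F [-0.5 -0.8 -0.8]
```

View pics/c7.png

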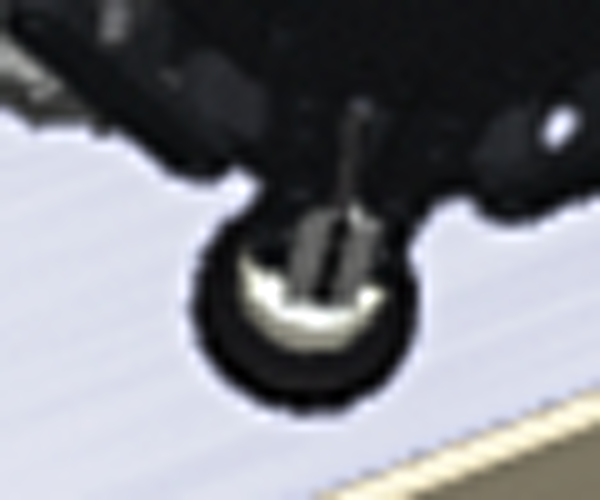

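Request:
move_arm(deltas=[[0,0,0.1,0,0,0],[0,0,0.1,0,0,0],[0,0,0.1,0,0,0],[0,0,0,0,0,0],[0,0,0,0,0,0],[0,0,0,0,0,0],[0,0,0,0,0,0],[0,0,0,0,0,0],[0,0,0,0,0,0],[0,0,0,0,0,0]])

```text
time_s: 12.85
eef_pos: [628.9, 130.1, 94.3]
ee_rot: [0.0, 0.072, 0.997, 0.0]
force: [0.4, 0.5, 1.6]
grip_width: 0.004
```

Request:
move_arm(deltas=[[0,0,0.1,0,0,0],[0,0,0.1,0,0,0],[0,0,0,0,0,0],[0,0,0,0,0,0],[0,0,0,0,0,0],[0,0,0,0,0,0],[0,0,0,0,0,0],[0,0,0,0,0,0],[0,0,0,0,0,0],[0,0,0,0,0,0]])

```text
time_s: 13.85
eef_pos: [628.9, 130.1, 92.3]
ee_rot: [0.0, 0.072, 0.997, 0.0]
force: [0.1, 0.6, 3.1]
grip_width: -0.003
```

```bash

python3 - <<'E'
from h import *
for i in range(3):
    im=eyes.capture("scene");print(ctrl.sense()["force"].round(2))
cv2.imwrite("pics/c8.png",cv2.resize(im[190:240,280:340],None,fx=10,fy=10,interpolation=cv2.INTER_CUBIC))
E
```

```text
[-0.22  0.56  3.91]
[1.29 0.66 3.21]
[1.01 0.41 3.57]
```

View pics/c8.png

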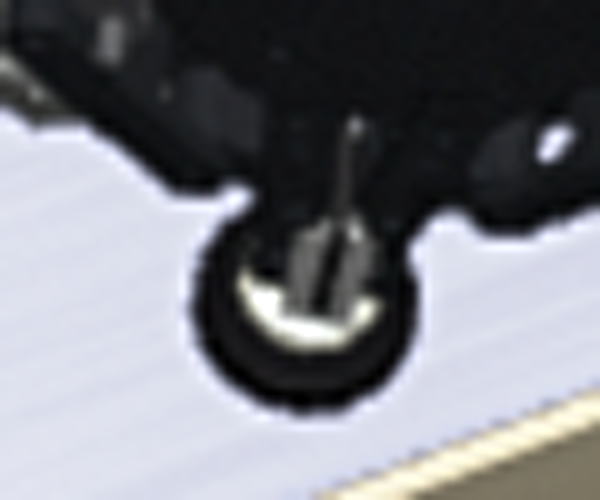

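Request:
move_arm(deltas=[[0,0,0.1,0,0,0],[0,0,0,0,0,0],[0,0,0,0,0,0],[0,0,0,0,0,0],[0,0,0,0,0,0],[0,0,0.05,0,0,0],[0,0,0,0,0,0],[0,0,0,0,0,0],[0,0,0,0,0,0],[0,0,0,0,0,0]])

```text
time_s: 15.0
eef_pos: [628.9, 130.1, 91.1]
ee_rot: [0.0, 0.072, 0.997, 0.0]
force: [-0.4, 0.6, 6.3]
grip_width: -0.001
```

```bash

python3 - <<'E'
from h import *
for i in range(3):
    im=eyes.capture("scene");print(ctrl.sense()["force"].round(2),ctrl.sense()["eef_pos"][2])
E
```

```text
[0.2  0.84 5.46] 91.06959870218141
[-0.15  0.21  5.45] 91.0598230991748
[ 0.18 -0.03  5.45] 91.06746197290964
```

Request:
move_arm(deltas=[[0,0,0.1,0,0,0],[0,0,0,0,0,0],[0,0,0,0,0,0],[0,0,0,0,0,0],[0,0,0,0,0,0],[0,0,0,0,0,0],[0,0,0,0,0,0],[0,0,0,0,0,0],[0,0,0,0,0,0],[0,0,0,0,0,0]])

```text
time_s: 16.15
eef_pos: [628.9, 130.1, 90.9]
ee_rot: [0.0, 0.072, 0.997, -0.0]
force: [-3.0, -0.8, 11.6]
grip_width: 0.0
```

```bash

python3 - <<'E'
from h import *
im=cv2.imread("pics/scene0.png").max(2).astype(int)
print(im[206:236,310]); print(im[218,296:324])
for r in(18,19,20,21,22):
  print(r,"w",proj("scene",[629.3,130+r,82])[0]-proj("scene",[629.3,130-r,82])[0],"near",[(z,proj("scene",[629.3+r,130,z])[1].round(1)) for z in(75,82,88,91)],"far",[(z,proj("scene",[629.3-r,130,z])[1].round(1)) for z in(75,82,85,88,91)])
for z in(91,97): print(z,"btn near/far rows",proj("scene",[629.3+13,130,z])[1],proj("scene",[629.3-13,130,z])[1])
E
```

```text
[233 238 239  80 135 255 251 247 247 246 247 247 247 247 249 253 208 145
 131  47  26  27  31   5  16 114 245 235 231 234]
[234 238 249 125  28  20  21  34 117 232 252 249 247 247 247 247 247 247
 247 248 255 255 125  22   5  64 239 240]
18 w 19.644235873253137 near [(75, np.float64(230.8)), (82, np.float64(229.1)), (88, np.float64(227.7)), (91, np.float64(226.9))] far [(75, np.float64(213.3)), (82, np.float64(211.5)), (85, np.float64(210.8)), (88, np.float64(210.0)), (91, np.float64(209.2))]
19 w 20.735582327903273 near [(75, np.float64(231.3)), (82, np.float64(229.6)), (88, np.float64(228.2)), (91, np.float64(227.4))] far [(75, np.float64(212.8)), (82, np.float64(211.0)), (85, np.float64(210.3)), (88, np.float64(209.5)), (91, np.float64(208.7))]
20 w 21.82692878535022 near [(75, np.float64(231.8)), (82, np.float64(230.1)), (88, np.float64(228.7)), (91, np.float64(227.9))] far [(75, np.float64(212.3)), (82, np.float64(210.6)), (85, np.float64(209.8)), (88, np.float64(209.0)), (91, np.float64(208.3))]
21 w 22.9182752457412 near [(75, np.float64(232.3)), (82, np.float64(230.6)), (88, np.float64(229.2)), (91, np.float64(228.5))] far [(75, np.float64(211.9)), (82, np.float64(210.1)), (85, np.float64(209.3)), (88, np.float64(208.6)), (91, np.float64(207.8))]
22 w 24.00962170922344 near [(75, np.float64(232.8)), (82, np.float64(231.1)), (88, np.float64(229.7)), (91, np.float64(229.0))] far [(75, np.float64(211.4)), (82, np.float64(209.6)), (85, np.float64(208.9)), (88, np.float64(208.1)), (91, np.float64(207.3))]
91 btn near/far rows 224.41497175773398 211.61615840177254
97 btn near/far rows 222.92495517145935 210.05987668702855
```

Request:
move_arm(deltas=[[0,0,-0.3,0,0,0],[0,0,-0.3,0,0,0],[0,0,-0.3,0,0,0],[0,0,-0.5,0,0,0],[0,0,-2,0,0,0],[0,0,-2.5,0,0,0],[0,0,-3,0,0,0],[0,0,-3,0,0,0],[0,0,-2,0,0,0],[0,0,0,0,0,0]])

```text
time_s: 17.15
eef_pos: [629.5, 130.2, 231.8]
ee_rot: [0.002, 0.072, 0.997, 0.0]
force: [0.3, -0.3, 0.5]
grip_width: -0.001
```

Request:
move_arm(deltas=[[1,3,0,0,0,0],[2,4,0,0,0,0],[2,4,0,0,0,0],[2,4,0,0,0,0],[2,4,0,0,0,0],[2,4,0,0,0,0],[1,2,0,0,0,0],[0,0,0,0,0,0],[0,0,0,0,0,0],[0,0,0,0,0,0]])

```text
time_s: 18.15
eef_pos: [546.7, 393.5, 228.2]
ee_rot: [-0.0, 0.073, 0.997, -0.0]
force: [0.6, 0.1, 0.7]
grip_width: 0.003
```

```bash

python3 - <<'E'
from h import *
toolinfo();ims=[]
for n in("scene","top"):
    im=eyes.capture(n); cv2.imwrite(f"pics/{n}9.png",im)
    d=cv2.absdiff(im,cv2.imread(f"pics/{n}5.png")).max(2); 
    x0,y0=(160,110) if n=="scene" else (140,100)
    ims.append(cv2.resize(im[y0:y0+205,x0:x0+240],(400,342),interpolation=cv2.INTER_CUBIC))
    b=(slice(150,195),slice(225,285)) if n=="scene" else (slice(175,210),slice(217,282))
    print(n,"selector region diff vs before press",d[b].max(),d[b].mean())
    a=cv2.imread(f"pics/{n}0.png"); bx=(slice(208,232),slice(298,322)) if n=="scene" else (slice(146,166),slice(204,224))
    print("button diff vs start",cv2.absdiff(a,im)[bx].max(),cv2.absdiff(a,im)[bx].mean())
cv2.imwrite("pics/c9.png",np.hstack(ims))
E
```

```text
t 18.15 eef [546.7 393.5 228.2] psi 171.6 rad -296.5 tan -40.6 s_tool 1.033 F [0.6 0.1 0.7]
scene selector region diff vs before press 11 6.9618518518518515
button diff vs start 4 0.7251157407407407
top selector region diff vs before press 16 8.104175824175824
button diff vs start 11 1.8591666666666666
```

View pics/c9.png

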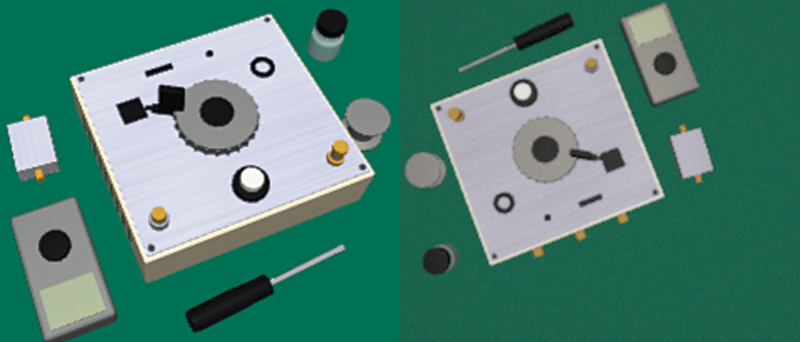

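```bash
python3 -c "
from rig import order
print(order.finish_job())"
```

```text
the job is handed in; nothing more can be done
None
```

The selector is on the square mark and the trigger has been pressed and released. The job was handed in at about 18 s with the arm clear of everything.

- **Selector:** The square mark was at +1.047 rad. I pushed the tab round there with the side of the shut fingertips. My readings of its final angle ran from about 1.03 to 1.04 rad, or up to about 2 mm short of the mark's centre at the pointer. One edge-slope reading from the top camera disagreed at 1.00. I judged this close enough and did not nudge it again.
- **Trigger:** I pressed slowly straight down until the travel stopped, at about 6 mm. The force had risen to about 12 N, against about 4 N for full travel. I judged from the pictures that the housing sits about 2 mm below the stopping point, so the button itself bottomed out.
- **Last pictures:** The button matches its starting appearance. The selector looks the same as before the press. By eye, the loose items appear where they started.

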